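# Crack open a stuck dry-box lid and hold it ajar

### The arm

A 7-joint arm with a two-finger parallel gripper is mounted at the origin on the work surface. World frame = base frame: x ahead of the robot, y to its left, z up, the work surface at z = 0. Lengths are in m, angles in rad, forces in N, time in s.
With the tool pointing down it reaches from about 0.4 to 0.9 m from the base axis. Payload 5.5 kg.
Tool frame: the origin (TCP) lies midway between the tips of the shut fingers; the grasp point (between the pads) lies 19 mm behind it (manip.grip_depth is the distance from the TCP to the grasp point, in m); z points along the fingers, x is the direction in which the jaws open and shut, and the axes are right-handed (so a half turn about z gives the same grasp; the last joint's range is limited). The gripper opens to 92 mm and grips with 3 to 60 N. Pads are 19 mm wide; open, the fingers measure 130 mm over their backs; the gripper's body (75 mm by 190 mm) begins 47 mm behind the grasp point.
Start: joints at [-1, 0.501, -0.427, 1.55, 0.221, 1.138, -0.21], TCP at [0.197, 0.619, 0.227] pointing down, gripper open.
Joint ranges: [-2.88, 2.88], [-0.31, 2.03], [-1.54, 1.56], [0.2, 2.42], [-1.41, 4.55], [0.19, 2.02], [-2.57, 2.57]. Speed limits (rad/s): [2.57, 2.57, 3.14, 3.14, 3.14, 3.14, 3.14].

### API

Orientations are given as a unit quaternion [x, y, z, w].
In Python, from bench import manip, effector, viewer gives the robot as it stands. Calls block until the motion is done:
- manip.move_pose(position, orientation): joint-space move of the TCP to a pose.
- manip.servo_line(position, ori=None, vel=0.15): straight line of the TCP; ori=None keeps the orientation; vel is the mean speed in m/s.
- manip.movej(angles): joint-space move.
- effector.open_jaws() and effector.close(f_grip=None): open the fingers fully, or close them until they stop; f_grip is the grip in N (None keeps the last).
- manip.sleep(seconds).
- manip.solve_ik(position, orientation): joint angles nearest the present ones, or None.
- viewer.get_image(name): name is "scene" or "top"; returns the picture (384x512x3 uint8, red, green, blue); there is no depth.
- viewer.get_calibration(name): a dict with "vfov" (degrees; the focal length in pixels is half the picture's height over the tangent of half this angle, whatever the lens; pixels are square), "cx", "cy" (the principal point, pixels), "eye" and "attitude" of the camera in the world. Camera axes: x right, y down, z forward; pixel columns grow to the right and rows downward; lengths in m; the calibration is good to about 2 mm. A picture is of the moment at which its call begins. get_calibration takes no time and is no camera call.
A pose or a line that the arm cannot do raises manip.PlanningError and nothing moves.
- manip.hand_in(): hands the job in, once; it reports no verdict.
Readings, each from a call of its own:
- manip.current_clock(): time.
- manip.current_q(): joint angles.
- manip.current_joint_velocities(): joint speeds.
- manip.current_tau(): joint torques, N m.
- manip.current_tool_pos(): TCP position.
- manip.current_tcp_rot(): TCP orientation.
- manip.current_force(): force on the tool from outside, world axes, zero at the start.
- manip.current_wrist_torque(): the same for the moment, N m.
- manip.current_finger_gap(): finger opening in m.
Only numpy, scipy, OpenCV 4.12 (cv2) and the standard library are available. Lean on these libraries where they do the work, as an engineer would, in place of code of your own. Each camera call takes 0.05 s, during which the arm holds its last target.

### The job

Clear the front of the white dry box: lift the orange light shield out of its slot and lean it, same way up, on the aluminium stand, its foot between the stand's lip and its upright, square to it and clearly leaning back (around 20 to 25 degrees), and let go of it. Then pull the dry box's blue lid free of its sticky seal by its yellow grip and hold it just ajar, its front edge about 2 cm up, without flinging it wide open; leave everything else on the bench alone. Finish while still holding the lid ajar: do not let go of it.

Things in the scene. Friction and masses are not known exactly. Their poses are not given: they have to be found in the camera images.
- drybox: White open-topped dry box fixed to the bench, 170 (x) x 200 (y) x 100 mm high, hinge side at its +x, front at its -x. Origin: centre of its underside on the bench; z up. In front of it (120 mm from the origin along its -x) is a grey slot, fixed to it, in which the orange shield stands: 13 mm wide (x) x 114 mm long (y), floor 5 mm and wall tops 35 mm above the bench. The closed blue lid's plate lies 100 to 110 mm above the bench.
- lid (a joint): Hinge angle of the blue lid (174 x 204 x 10 mm, 0.4 kg), rad: 0 shut, grows as the front edge rises (the front edge is 172 mm from the hinge, so 0.12 rad is about 2 cm); stop at 0.42. Shut, it is stuck by its seal: lifting it at the grip takes about 16 N at the very start; that falls away over the first 0.05 rad, after which only the lid's weight is left (about 2.5 N at the grip). It falls shut if let go.
- lid_hinge (a point): Point on the lid's hinge axis, midway along it, 100 mm above the bench at the box's far (+x) edge. The lid turns about the line through it along the dry box's y axis. The point's axes turn with the lid.
- lid_grip (a point): Grip point of the lid's yellow grip: an upright rib on the lid near its front, 12 mm thick (box x) x 70 mm long (box y), rising 42 mm above the lid plate (its top is 152 mm above the bench when shut). The point is in its middle, 15 mm below its top and 145 mm from the hinge axis towards the front (-x). It moves with the lid; its axes are the lid's.
- panel: Orange light shield, a flat slab 10 mm thick (its x) x 110 mm wide (its y) x 190 mm tall (its z), about 0.2 kg. Origin: centre of its bottom face. At the start it stands upright in the dry box's slot, its bottom 5 mm above the bench; lift it more than 30 mm to clear the slot.
- panel_top (a point): Centre of the orange shield's top face, 190 mm from its origin along its z.
- stand: Aluminium lean-on stand fixed to the bench. Origin: on the bench under it. Base plate 4 mm thick, 130 mm wide (its y), black rubber on top. An upright 8 mm thick and 100 mm tall along its +x side: its leaning face is at x = +45 mm. A lip 16 mm tall along its -x side: its inner face is at x = -38 mm. The shield's foot goes between them and its upper part leans towards +x onto the upright's top edge; with the foot's middle at x = -5 mm it leans about 24 degrees.
- mouse: Bystander: grey mouse, 100 x 58 x 30 mm. Origin: centre of its underside.
- amber_bottle: Bystander: amber bottle, 42 mm across, 85 mm tall. Origin: centre of its underside.
- white_jar: Bystander: white jar with red cap, 64 mm across, 75 mm tall. Origin: centre of its underside.
- cell_tray: Bystander: grey tray with cells, 120 x 160 x 30 mm. Origin: centre of its underside.
- beaker: Bystander: clear beaker, 68 mm across, 85 mm tall. Origin: centre of its underside.
- spatula: Bystander: spatula lying on the bench along its x. Origin: underside, near its middle.

How it is judged:
On the way, in this order (a step that is already met when the one before it is completed fails the run):
1. the shield leans on the stand, released, with the lid still shut (angle between panel's own z axis and vertical between 0.14 and 0.72 rad and x of panel in the frame of stand between -0.042 and 0.042 m and y of panel in the frame of stand between -0.04 and 0.04 m and z of panel in the frame of stand below 0.016 m and x of panel_top in the frame of stand above 0.045 m and angle between the y axis of panel and the y axis of stand, either way round below 0.25 rad and contact force between panel and stand above 0.3 N and contact force between each of the fingers, the arm and panel below 0.1 N and linear speed of panel below 0.03 m/s and value of joint lid below 0.02 rad), for 0.3 s.
2. the lid is broken free of its seal (value of joint lid above 0.06 rad), for 0.1 s.
At the end, for the whole second after the job is handed in: The fingers hold the lid still (over 1 N) at 0.07 to 0.20 rad (front edge 12 to 34 mm up); the shield rests untouched on the stand, leaning 8 to 41 degrees to the upright, foot between lip and upright, within 40 mm of the middle, square within 14 degrees, clear of the dry box (angle between panel's own z axis and vertical between 0.14 and 0.72 rad and x of panel in the frame of stand between -0.042 and 0.042 m and y of panel in the frame of stand between -0.04 and 0.04 m and z of panel in the frame of stand below 0.016 m and x of panel_top in the frame of stand above 0.045 m and angle between the y axis of panel and the y axis of stand, either way round below 0.25 rad and contact force between panel and stand above 0.3 N and contact force between each of the fingers, the arm and panel below 0.1 N and linear speed of panel below 0.03 m/s and value of joint lid between 0.07 and 0.2 rad and velocity of joint lid between -0.05 and 0.05 rad/s and contact force between the fingers and drybox above 1 N and contact force between panel and drybox below 0.05 N); the arm keeps its last pose, push and grip.
It fails at once if the lid is flung open (beyond 0.30 rad, front edge about 5 cm up) (value of joint lid above 0.3 rad).
It fails at once if a bystander is pushed more than 30 mm (distance of any of mouse, amber_bottle, white_jar, cell_tray, beaker, spatula from where it was at the start of the episode above 0.03 m).
It fails at once if an upright bystander is tipped over (angle between any of amber_bottle, white_jar, beaker's own z axis and vertical above 0.5 rad).
It also fails if it takes over 53 s, if anything falls off the work surface, if the arm or the gripper's body presses on something with over 40 N, if the wrist force passes 120 N, or if a joint passes its speed limit or range.

## Working session

There is one attempt and no reset: what is moved stays moved. The work goes in short steps, each a Python script; the robot and the scene stay as the last script left them, time stands still between calls to the robot, and variables do not carry over. Pictures are saved under pics/ and viewed, and the job is handed in when it is done.

```bash
ls; mkdir -p pics; python3 - <<'E'
from bench import manip,effector,viewer
import cv2
for n in("scene","top"):
    cv2.imwrite(f"pics/{n}0.png",viewer.get_image(n)[:,:,::-1]); print(viewer.get_calibration(n))
print(manip.current_clock(),manip.current_tool_pos(),manip.current_tcp_rot(),manip.current_force(),manip.grip_depth)
E
```

```text
pics
{'vfov': 53.15150016189375, 'cx': 255.86695481930778, 'cy': 197.0450873036207, 'eye': array([1.17485608, 0.62047065, 0.89044851]), 'attitude': array([ 0.32913533,  0.84238069, -0.3926858 , -0.16692085])}
{'vfov': 49.695788668452415, 'cx': 254.08817152104518, 'cy': 195.86101482094992, 'eye': array([0.32264191, 0.01228948, 1.37187268]), 'attitude': array([ 0.71285428, -0.69587263,  0.06338662, -0.05985144])}
0.1 [0.1968055  0.61884923 0.22581195] [ 8.07136128e-01  5.90364762e-01 -6.91113889e-04  4.90459417e-04] [0.13300569 0.08153344 0.49222555] 0.0188
```

View pics/scene0.png

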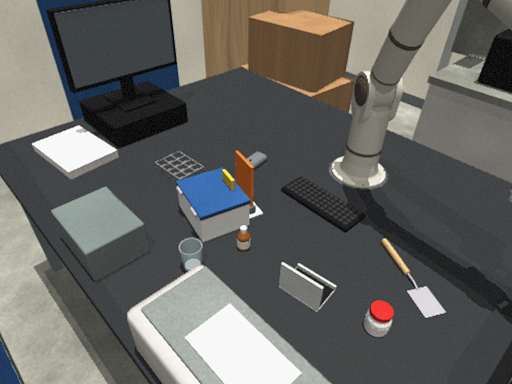

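View pics/top0.png

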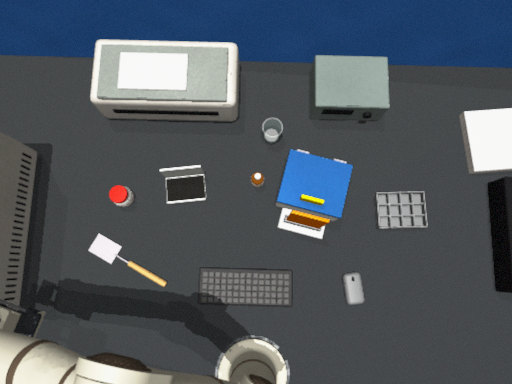

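```bash
cat > h.py <<'E'
import numpy as np,cv2
from scipy.spatial.transform import Rotation as R
from bench import manip,effector,viewer
def cal(n):
    c=viewer.get_calibration(n); f=192/np.tan(np.radians(c['vfov'])/2)
    return f,c['cx'],c['cy'],np.array(c['eye']),R.from_quat(c['attitude']).as_matrix()
def plane(n,uv,z):
    f,cx,cy,e,M=cal(n); uv=np.atleast_2d(np.array(uv,float))
    d=np.c_[(uv[:,0]-cx)/f,(uv[:,1]-cy)/f,np.ones(len(uv))]@M.T
    return e+d*((z-e[2])/d[:,2])[:,None]
def proj(n,P):
    f,cx,cy,e,M=cal(n); q=(np.atleast_2d(P)-e)@M
    return np.c_[q[:,0]/q[:,2]*f+cx,q[:,1]/q[:,2]*f+cy]
def hsv(n):
    im=viewer.get_image(n); return im,cv2.cvtColor(im,cv2.COLOR_RGB2HSV)
def big(m):
    cs,_=cv2.findContours(m.astype(np.uint8),cv2.RETR_EXTERNAL,cv2.CHAIN_APPROX_NONE)
    return max(cs,key=cv2.contourArea)
E
python3 - <<'E'
from h import *
im=cv2.imread('pics/top0.png')
def crop(f,x0,y0,x1,y1,s,o): cv2.imwrite(o,cv2.resize(cv2.imread(f)[y0:y1,x0:x1],None,fx=s,fy=s,interpolation=cv2.INTER_CUBIC))
crop('pics/top0.png',150,140,360,250,3.7,'pics/c1.png')
crop('pics/scene0.png',170,140,350,310,3.5,'pics/c2.png')
h=cv2.cvtColor(im,cv2.COLOR_BGR2HSV);H,S,V=h[...,0],h[...,1],h[...,2]
roi=np.zeros(H.shape,bool);roi[140:245,265:365]=1
yel=roi&(H>22)&(H<35)&(S>150)&(V>120)
blu=roi&(H>100)&(H<125)&(S>150)&(V>60)
org=roi&(H>5)&(H<20)&(S>150)&(V>60)
for nm,m,z in(('yel',yel,.152),('lid',blu|yel,.110),('org',org,.195)):
    r=cv2.minAreaRect(big(m)); b=cv2.boxPoints(r); print(nm,m.sum(),b.round(1).tolist()); P=plane('top',b,z); print(P.round(4).tolist(),P.mean(0).round(4))
E
```

```text
yel 108 [[300.5, 198.10000610351562], [301.5, 194.10000610351562], [323.6000061035156, 199.60000610351562], [322.6000061035156, 203.60000610351562]]
[[0.5343, -0.13, 0.152], [0.5466, -0.1329, 0.152], [0.5314, -0.1991, 0.152], [0.5193, -0.196, 0.152]] [ 0.5329 -0.1645  0.152 ]
lid 3514 [[275.8999938964844, 201.3000030517578], [289.5, 148.39999389648438], [354.1000061035156, 165.10000610351562], [340.5, 218.0]]
[[0.5298, -0.059, 0.11], [0.7, -0.0996, 0.11], [0.651, -0.3029, 0.11], [0.4829, -0.2579, 0.11]] [ 0.5909 -0.1798  0.11  ]
org 326 [[286.3999938964844, 221.10000610351562], [288.20001220703125, 211.8000030517578], [329.20001220703125, 220.0], [327.29998779296875, 229.3000030517578]]
[[0.4594, -0.085, 0.195], [0.4861, -0.09, 0.195], [0.4654, -0.2073, 0.195], [0.4388, -0.2018, 0.195]] [ 0.4624 -0.146   0.195 ]
```

View pics/c1.png

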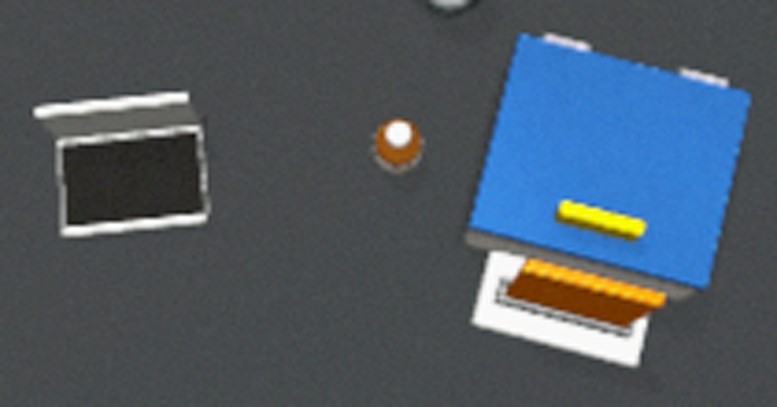

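View pics/c2.png

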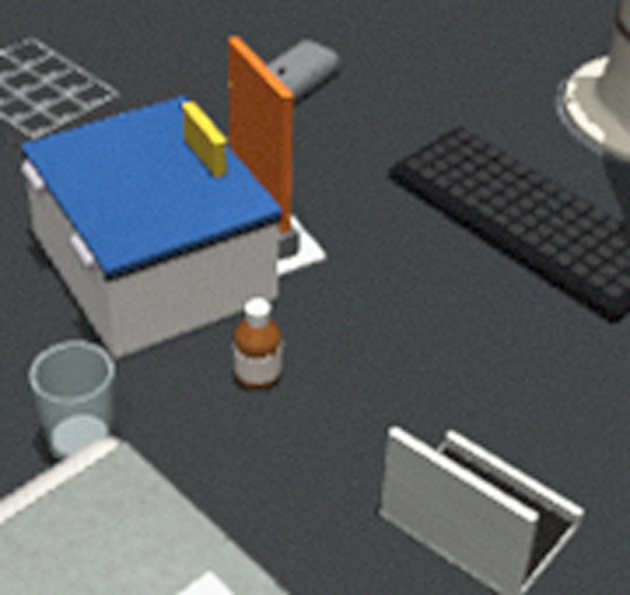

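```bash
python3 - <<'E'
from h import *
im=cv2.imread('pics/top0.png')
h=cv2.cvtColor(im,cv2.COLOR_BGR2HSV);H,S,V=[h[...,i].astype(int) for i in range(3)]
print(V[160:206:1,185].tolist())
def rep(nm,m,z,v='top'):
    c=big(m);b=cv2.boxPoints(cv2.minAreaRect(c));P=plane(v,b,z);print(nm,cv2.contourArea(c),b.round(1).tolist(),P[:,:2].round(4).tolist(),P.mean(0).round(4))
roi=np.zeros(H.shape,bool);roi[155:210,150:215]=1
w=roi&(V>150)
n,l,st,ce=cv2.connectedComponentsWithStats(w.astype(np.uint8))
for i in range(1,n):
    if st[i,4]>15:
        for z in(.016,.1): rep(f'white{i} z{z}',l==i,z)
rep('rubber',cv2.morphologyEx((roi&(V<50)).astype(np.uint8),cv2.MORPH_OPEN,np.ones((3,3)))>0,.004)
roi=np.zeros(H.shape,bool);roi[140:245,265:365]=1
rep('orgtop',roi&(H>5)&(H<20)&(S>150)&(V>170),.195)
# scene
im=cv2.imread('pics/scene0.png');h=cv2.cvtColor(im,cv2.COLOR_BGR2HSV);H,S,V=[h[...,i].astype(int) for i in range(3)]
for c,z in(((396,430),.1),((535,516),.1),((235,40),.195),((291,97),.195),((193,104),.152),((222,173),.152)):
    print(c,plane('scene',[(170+c[0]/3.5,140+c[1]/3.5)],z).round(4))
E
```

```text
[77, 77, 78, 78, 79, 76, 229, 249, 208, 119, 98, 100, 101, 101, 99, 143, 205, 144, 44, 40, 43, 46, 43, 41, 39, 41, 47, 42, 44, 42, 40, 43, 45, 46, 46, 43, 48, 43, 48, 125, 233, 212, 108, 70, 70, 77]
white1 z0.016 89.5 [[158.8000030517578, 168.3000030517578], [199.89999389648438, 164.1999969482422], [200.1999969482422, 167.3000030517578], [159.10000610351562, 171.39999389648438]] [[0.6476, 0.33], [0.6653, 0.193], [0.6547, 0.1914], [0.6371, 0.3283]] [0.6512 0.2607 0.016 ]
white1 z0.1 89.5 [[158.8000030517578, 168.3000030517578], [199.89999389648438, 164.1999969482422], [200.1999969482422, 167.3000030517578], [159.10000610351562, 171.39999389648438]] [[0.6275, 0.3103], [0.6441, 0.1818], [0.6341, 0.1803], [0.6176, 0.3087]] [0.6308 0.2453 0.1   ]
white2 z0.016 36.0 [[164.8000030517578, 175.60000610351562], [203.89999389648438, 173.60000610351562], [204.10000610351562, 177.0], [165.0, 179.10000610351562]] [[0.623, 0.3084], [0.6333, 0.1782], [0.6217, 0.1771], [0.6114, 0.3071]] [0.6223 0.2427 0.016 ]
white2 z0.1 36.0 [[164.8000030517578, 175.60000610351562], [203.89999389648438, 173.60000610
[... 615 characters left out ...]
1602], [0.5155, 0.2804]] [0.5276 0.221  0.1   ]
rubber 698.0 [[166.0, 179.5], [202.10000610351562, 175.89999389648438], [204.1999969482422, 196.8000030517578], [168.10000610351562, 200.39999389648438]] [[0.6125, 0.3061], [0.628, 0.1854], [0.5566, 0.1752], [0.5414, 0.2948]] [0.5846 0.2403 0.004 ]
orgtop 0.5 [[291.0, 212.0], [291.0, 210.0], [302.0, 210.0], [302.0, 212.0]] [[0.4859, -0.098], [0.4917, -0.0979], [0.4924, -0.1295], [0.4866, -0.1295]] [ 0.4891 -0.1137  0.195 ]
(396, 430) [[0.6398 0.1858 0.1   ]]
(535, 516) [[0.624  0.3094 0.1   ]]
(235, 40) [[ 0.4676 -0.1978  0.195 ]]
(291, 97) [[ 0.4917 -0.094   0.195 ]]
(193, 104) [[ 0.5265 -0.191   0.152 ]]
(222, 173) [[ 0.5745 -0.0934  0.152 ]]
```

```bash
cat >> h.py <<'E'
BY=-0.235; BOX=np.array([0.5909,-0.1798,0]); SY=.129; ST=np.array([.582,.2395,0])
PAN=np.array([.4735,-.148])
FL=np.diag([-1.,1,-1])
def tool(rot): return R.from_matrix(rot.as_matrix()@FL).as_quat()
QG=tool(R.from_euler('z',BY))
D=0.155 # tcp height above panel bottom
def place(tilt,x=-.005,dz=0.,back=0.):
    rp=R.from_euler('z',SY)*R.from_euler('y',tilt)
    foot=ST+R.from_euler('z',SY).apply([x,0,.004+.005*np.sin(tilt)+dz])
    return foot+rp.apply([0,0,D+back]),tool(rp)
HG=R.from_euler('z',BY)
HIN=BOX+HG.apply([.085,0,.1])
def lid(a,up=0.,dx=0.):
    rl=HG*R.from_euler('y',a)
    # grip point: 145 towards -x, z=.137-.1
    p=HIN+rl.apply([-.145+dx,0,.037-0.0188+up]); return p,tool(rl)
E
for f in "[-1.,1,-1]" "[1.,-1,-1]"; do python3 - <<E
import h
from h import *
h.FL=np.diag($f); QG=tool(R.from_euler('z',BY))
def s(n,p,q):
    j=manip.solve_ik(list(p),list(q)); print(n,np.round(p,3),None if j is None else np.round(j,2))
s('g',[*PAN,.160],QG); s('up',[*PAN,.31],QG)
for b in(0,.15): s('pl',*place(np.radians(22),dz=b)); s('bk',*place(np.radians(22),back=b))
for a in(0,.12): s('lid',*lid(a))
s('lidup',*lid(0,.08))
E
done
```

```text
g [ 0.474 -0.148  0.16 ] [-0.74  0.7   1.36  2.03 -0.79  1.09 -2.38]
up [ 0.474 -0.148  0.31 ] None
pl [0.635 0.246 0.15 ] [ 0.03  1.   -0.83  1.11  0.49  1.62  2.57]
bk [0.635 0.246 0.15 ] [ 0.03  1.   -0.83  1.11  0.49  1.62  2.57]
pl [0.635 0.246 0.3  ] [ 0.11  1.05 -1.31  0.94  0.75  1.97  2.42]
bk [0.69  0.254 0.289] [-0.02  1.08 -1.12  0.7   0.72  2.01  2.57]
lid [ 0.533 -0.166  0.118] [-0.64  0.94  1.35  1.92 -1.01  1.2  -2.28]
lid [ 0.536 -0.167  0.135] [-0.58  0.98  1.35  1.79 -0.93  1.35 -2.35]
lidup [ 0.533 -0.166  0.198] [-0.66  0.75  1.36  1.85 -0.79  1.22 -2.42]
g [ 0.474 -0.148  0.16 ] [-0.11  0.3   0.42  2.02 -0.16  0.86  0.16]
up [ 0.474 -0.148  0.31 ] [-0.1   0.11  0.39  1.85 -0.05  1.19  0.06]
pl [0.635 0.246 0.15 ] [-0.3   0.86 -0.13  1.12 -0.    1.53 -0.27]
bk [0.635 0.246 0.15 ] [-0.3   0.86 -0.13  1.12 -0.    1.53 -0.27]
pl [0.635 0.246 0.3  ] [-0.28  0.77 -0.17  0.97  0.01  1.78 -0.3 ]
bk [0.69  0.254 0.289] [-0.3   0.91 -0.14  0.73  0.01  1.88 -0.27]
lid [ 0.533 -0.166  0.118] [-0.04  0.46  0.36  1.9  -0.22  0.82  0.21]
lid [ 0.536 -0.167  0.135] [ 0.03  0.5   0.29  1.77 -0.16  1.01  0.15]
lidup [ 0.533 -0.166  0.198] [-0.05  0.35  0.37  1.84 -0.15  0.98  0.15]
```

```bash
sed -i 's/FL=np.diag.*/FL=np.diag([1.,-1,-1])/' h.py; python3 - <<'E'
from h import *
manip.move_pose([*PAN,.28],QG); print(manip.current_clock(),manip.current_q().round(2))
cv2.imwrite('pics/s1.png',viewer.get_image('scene')[:,:,::-1])
manip.servo_line([*PAN,.162]); print(manip.current_clock(),manip.current_force())
cv2.imwrite('pics/s2.png',viewer.get_image('scene')[:,:,::-1])
effector.close(30); print(manip.current_clock(),manip.current_finger_gap(),manip.current_force(),manip.current_tool_pos())
i=[cv2.imread(f'pics/s{k}.png')[60:290,130:400] for k in(1,2)]
cv2.imwrite('pics/s12.png',cv2.resize(np.hstack(i),None,fx=1.48,fy=1.48))
cv2.imwrite('pics/s3.png',cv2.resize(viewer.get_image('scene')[100:270,170:340,::-1],None,fx=3,fy=3))
E
```

```text
2.975 [-0.1   0.14  0.38  1.89 -0.06  1.12  0.07]
3.9583 [-0.01925636 -0.05509892  0.37249453]
5.2417 0.00982320656714354 [ 2.38172332 -0.43157363 -3.0516046 ] [ 0.47453094 -0.1482813   0.16220666]
```

View pics/s3.png

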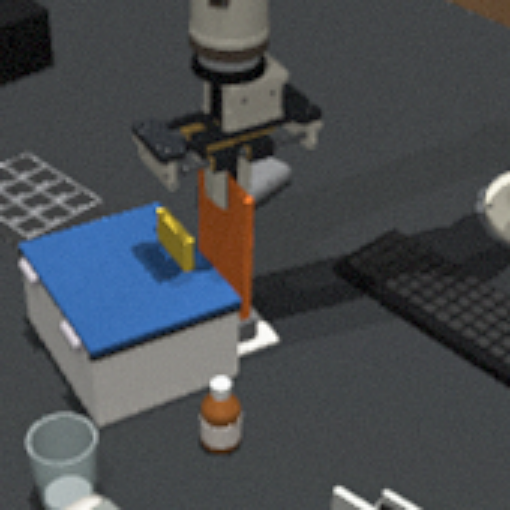

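The fingers (crop ~(225,185)) straddle the shield's top edge near its middle, and the gap reads 9.8 mm, so the shield is gripped. Next I'll lift it and carry it to the stand.

```bash
sed -i 's/^D=0.155/D=0.157/' h.py; python3 - <<'E'
from h import *
manip.servo_line([.4745,-.1483,.30],vel=.12); print(manip.current_clock(),manip.current_force(),manip.current_finger_gap())
t=np.radians(22)
p,q=place(t,dz=.13); manip.move_pose(p,q)
p,q=place(t,dz=.03); manip.servo_line(p,vel=.12)
print(manip.current_clock(),manip.current_force(),manip.current_tool_pos()-p)
for n in('scene','top'): cv2.imwrite(f'pics/p_{n}.png',viewer.get_image(n)[:,:,::-1])
a=cv2.resize(cv2.imread('pics/p_scene.png')[150:320,230:400],(510,510),interpolation=2)[:, :400]
b=cv2.resize(cv2.imread('pics/p_top.png')[120:250,120:250],(390,390),interpolation=2)
cv2.imwrite('pics/p.png',np.hstack([a,cv2.copyMakeBorder(b,0,120,0,0,0)]))
E
```

```text
6.5917 [-0.02863664  0.10144251 -1.9356553 ] 0.009392508965357621
9.1583 [ 0.63826035  0.3510357  -2.04812551] [0.00061442 0.00017592 0.00104735]
```

View pics/p.png

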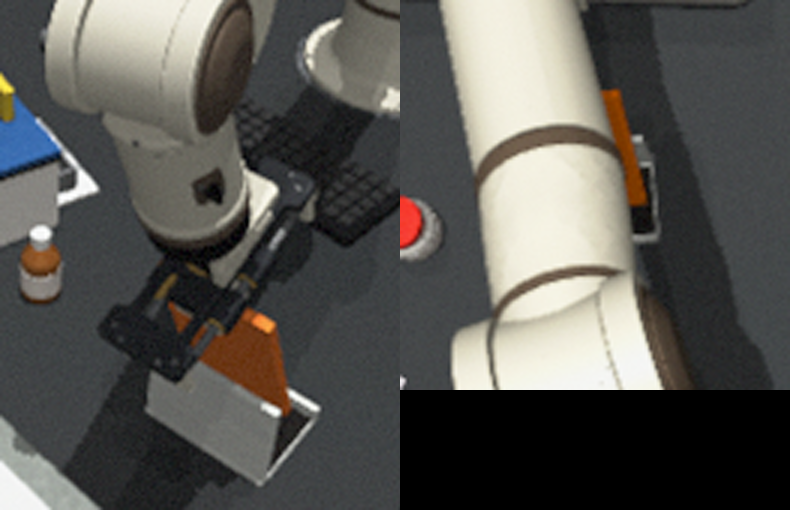

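The shield, leaning towards the upright, hangs behind it (scene crop (160–290, 310–410)) and parallel to it, with the foot above the rubber. I'll lower it now while watching the force.

```bash
python3 - <<'E'
from h import *
t=np.radians(22)
f0=manip.current_force()
for dz in (.012,.005,.003,.001,-.001,-.003):
    p,q=place(t,dz=dz); manip.servo_line(p,vel=.05)
    f=manip.current_force()-f0; print(dz,f.round(2),round(manip.current_clock(),2))
    if f[2]>1.5 or np.linalg.norm(f)>4: break
effector.open_jaws(); print(manip.current_force(),manip.current_finger_gap())
manip.sleep(.3)
cv2.imwrite('pics/q_scene.png',cv2.resize(viewer.get_image('scene')[150:320,230:400,::-1],(600,600),interpolation=2))
print(manip.current_clock())
E
```

```text
0.012 [-0.17  0.41 -0.02] 9.77
0.005 [-0.37  0.18 -0.1 ] 10.06
0.003 [0.6  0.66 0.31] 10.31
0.001 [0.31 0.37 0.72] 10.56
-0.001 [0.61 0.32 5.81] 10.81
[ 0.68022227 -0.46160127  0.17096139] 0.09158407128278044
12.5
```

View pics/q_scene.png

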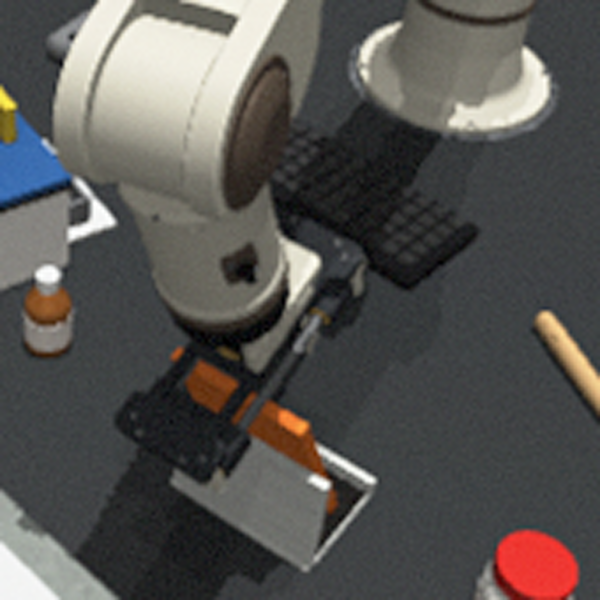

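The shield leans on the upright's top edge ((190,360)–(330,500)) with its foot inside the stand and the jaws clear. I'll back out along the tool axis, then look.

```bash
python3 - <<'E'
from h import *
t=np.radians(22)
p,q=place(t,dz=-.001,back=.13); manip.servo_line(p,vel=.15)
p,q=lid(0,.1); manip.move_pose(p,q); manip.sleep(.2)
print(manip.current_clock(),manip.current_q().round(2),manip.current_force())
for n in('scene','top'): cv2.imwrite(f'pics/r_{n}.png',viewer.get_image(n)[:,:,::-1])
a=cv2.resize(cv2.imread('pics/r_scene.png')[140:310,170:340],(400,400),interpolation=2)
b=cv2.resize(cv2.imread('pics/r_top.png')[120:250,120:250],(400,400),interpolation=2)
cv2.imwrite('pics/r.png',np.hstack([a,b]))
E
```

```text
15.3667 [ 0.03  0.32  0.27  1.81 -0.1   1.02  0.11] [-0.39051951 -0.11127509 -0.11487046]
```

View pics/r.png

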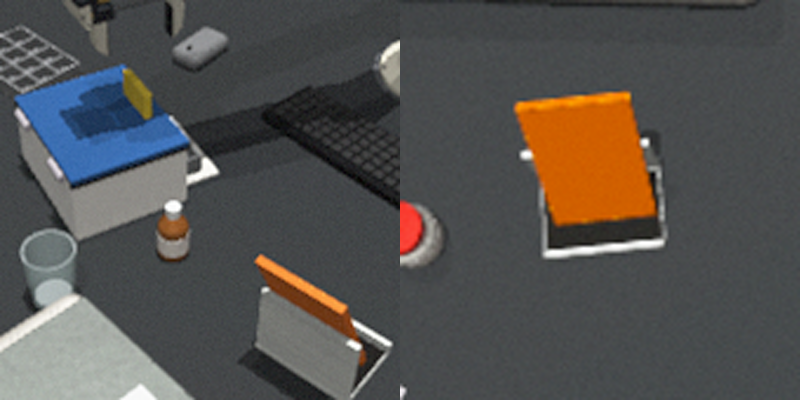

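View pics/r_scene.png

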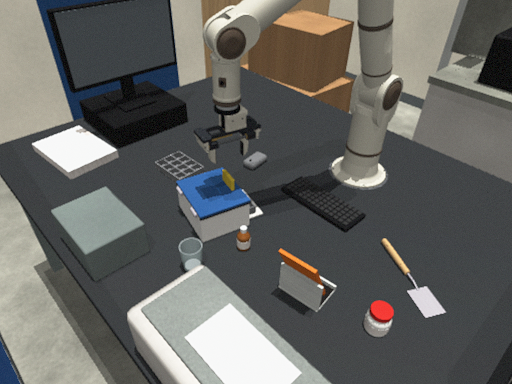

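The shield leans square on the stand: top-view crop foot edge (555,222)–(657,218) and top edge (517,103)–(630,96), both parallel to the lip. The lid is still shut and the jaws are above the yellow grip. Now I'll grip the lid.

```bash
python3 - <<'E'
from h import *
for nm,uv,z in(('foot',[(555,222),(657,218)],.006),('top',[(517,103),(630,96)],.178)):
    P=plane('top',[(120+(u-400)*.325,120+v*.325) for u,v in uv],z); print(nm,R.from_euler('z',-SY).apply(P-ST).round(4).tolist())
p,q=lid(0); manip.servo_line(p,vel=.1); print(manip.current_clock(),manip.current_force().round(2),manip.current_tool_pos())
cv2.imwrite('pics/l1.png',cv2.resize(viewer.get_image('scene')[110:250,150:290,::-1],(560,560),interpolation=2))
effector.close(55); print(manip.current_clock(),manip.current_finger_gap(),manip.current_force().round(2),manip.current_tool_pos(),p)
cv2.imwrite('pics/l2.png',cv2.resize(viewer.get_image('scene')[110:250,150:290,::-1],(560,560),interpolation=2))
E
```

```text
foot [[-0.0064, 0.0503, 0.006], [-0.0135, -0.0603, 0.006]]
top [[0.0788, 0.048, 0.178], [0.0746, -0.061, 0.178]]
16.6167 [0.23 0.65 0.61] [ 0.53311898 -0.16604215  0.11886658]
17.8833 0.011813707827121546 [ 8.1  -3.   -6.42] [ 0.53503905 -0.16644286  0.11838808] [ 0.53254914 -0.16582942  0.1182    ]
```

View pics/l2.png

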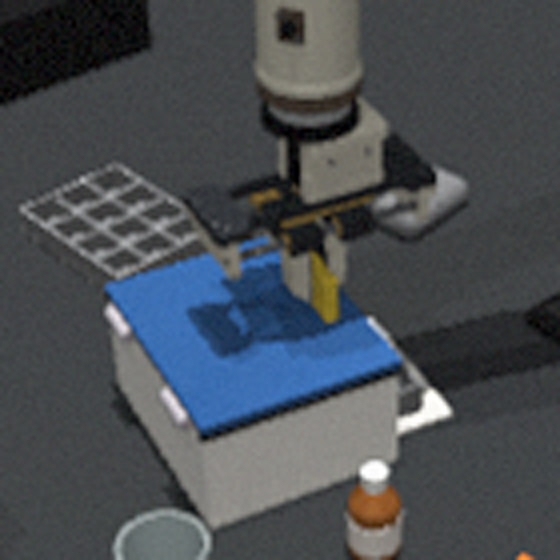

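Gap is 11.8 mm with the fingers (crop ~(315,280)) around the yellow rib, and the rib sits about 2.5 mm further +x than I measured. I'll shift the hinge estimate by that and lift along the arc in small steps.

```bash
python3 - <<'E'
from h import *
sh=HG.apply([.003,0,0])
f=manip.current_force
def ang():
    v=HG.inv().apply(manip.current_tool_pos()-HIN-sh); return np.arctan2(v[2],-v[0])-np.arctan2(.0182,.145)
print('0',ang().round(4))
for a in(.0,.015,.03,.045,.06,.075,.09,.105,.12,.13):
    p,q=lid(a); manip.servo_line(p+sh,ori=q,vel=.02)
    print(a,ang().round(4),f().round(1),manip.current_finger_gap().__round__(4),round(manip.current_clock(),2))
    if np.linalg.norm(f())>60: break
cv2.imwrite('pics/m1.png',cv2.resize(viewer.get_image('scene')[110:250,150:290,::-1],(560,560),interpolation=2))
E
```

```text
0 0.0013
0.0 0.0008 [-2.3  0.6  4.6] 0.0117 18.23
0.015 0.0089 [-2.7  1.  -5.1] 0.0116 18.49
0.03 0.028 [-4.3  0.9 -2.3] 0.0121 18.75
0.045 0.0441 [-4.3  1.2  0. ] 0.0121 19.01
0.06 0.0606 [-5.   1.5  1.2] 0.0115 19.27
0.075 0.0757 [-5.1  1.2  1.6] 0.0119 19.52
0.09 0.0906 [-5.9  1.5  1.9] 0.0118 19.78
0.105 0.1057 [-6.1  1.6  2.1] 0.0119 20.04
0.12 0.1207 [-5.8  0.8  3.7] 0.0115 20.3
0.13 0.1309 [-7.2  1.5  2.8] 0.0118 20.55
```

View pics/m1.png

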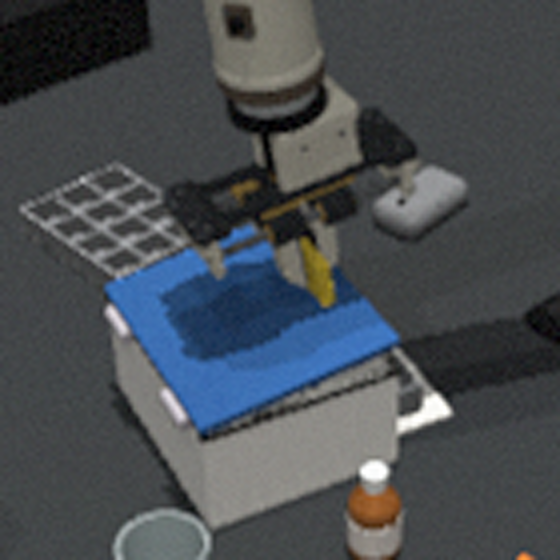

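```bash
python3 - <<'E'
from h import *
for a in(0,.07,.13,.2):
    print(a,((proj('scene',HIN+(HG*R.from_euler('y',a)).apply([-.172,.102,.01]))-[150,110])*4).round(0))
manip.sleep(.7)
print(manip.current_clock(),manip.current_tool_pos(),manip.current_force().round(1),manip.current_joint_velocities().round(4).max())
im=viewer.get_image('top'); cv2.imwrite('pics/f.png',im[:,:,::-1])
E
```

```text
0 [[404. 355.]]
0.07 [[403. 344.]]
0.13 [[402. 335.]]
0.2 [[399. 324.]]
21.3 [ 0.53850229 -0.16727982  0.13708828] [-5.5  1.8  2.1] 0.0003
```

View pics/f.png

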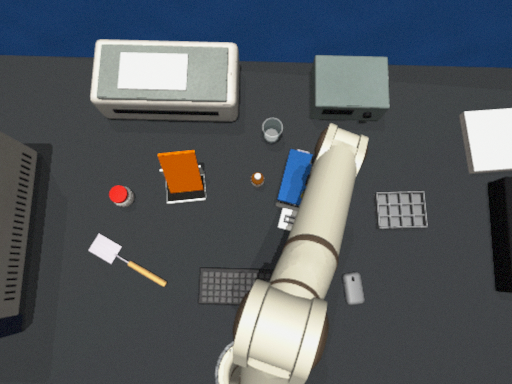

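The top view shows the shield on the stand at (183,175) and the bystanders where they were. The lid corner at row ~338 fits about 0.12 rad, and the arm is still, so I'm handing in.

```bash
python3 -c "
from bench import manip
manip.hand_in(); print(manip.current_clock())"
```

```text
the job is handed in; nothing more can be done
the job is handed in; nothing more can be done
```

I lifted the shield out of its slot and leaned it on the stand, then let go of it. After that I gripped the lid's yellow rib, broke the seal in small steps along the hinge arc, and handed in at about 21 s still holding the lid ajar.

My last checks before handing in:
- **Lid:** it stands at about 0.13 rad from the tool position and about 0.12 rad from the picture. That is the front edge roughly 2 cm up. The arm was still, and the finger gap was 11.8 mm on the 12 mm rib.
- **Shield:** it leans about 26° by my rough pixel estimate, slightly more than the 20 to 25° asked for but inside the judged 8 to 41°. The foot is about 10 mm from the stand's middle towards the lip, and the shield is about 5 mm off centre sideways. It is square to within a few degrees.
- **Bystanders:** by eye they have not moved in the last top view.

One disagreement: when the fingers closed, the rib turned out to be about 2.5 mm further +x than I had measured. I corrected the hinge position by that before lifting. The hand-in reports no verdict, so I can't confirm the judged result.

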